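# Clamp a frame corner in the gluing jig with the inner clamp knob

## Robot

A 6-joint arm with a two-finger parallel gripper is mounted at the origin on the work surface. World frame = base frame: x ahead of the robot, y to its left, z up, the work surface at z = 0. Lengths are in m, angles in degrees, forces in N, time in s.
With the tool pointing down it reaches from about 0.4 to 0.825 m from the base axis. Payload 7 kg.
Tool frame: the origin (TCP) lies on the centre line of the jaws, within the pads' length; the fingertips stand 14 mm ahead of it and the grasp point (between the pads) lies 5 mm behind it; z points along the fingers, x is the direction in which the jaws open and shut, and the axes are right-handed (so a half turn about z gives the same grasp; the last joint's range is limited). The gripper opens to 88 mm and grips with 3 to 60 N. Pads are 19 mm wide; open, the fingers measure 130 mm over their backs; the gripper's body (78 mm by 193 mm) begins 47 mm behind the grasp point.
Start: joints at [91.794, 20.546, 0.682, 0, -70.136, -16.507], TCP at [0.171, 0.653, 0.241] pointing down, gripper open.
Joint ranges: [-176.03, 176.03], [-82.01, 121.73], [-58.28, 71.71], [-173.87, 95.51], [-174.79, -0.11], [-173.66, 173.66]. Speed limits (degrees/s): [136.94, 136.94, 172.46, 180, 180, 180].

## Interface

Orientations are given as [roll, pitch, yaw] about the fixed x, y, z axes, in that order (R = Rz(yaw) Ry(pitch) Rx(roll)).
In Python, from plant import * gives the robot as it stands.
- The arm moves only by the shell command python3 -m handwheel 'ROWS' [OPENING]. ROWS is JSON, a list of rows, each a list of 2 entries, a list of its own where there are three numbers: the shift along the tool's x, y, z each as a share of 0.2 m, from -1 to 1, then the turn, a rotation vector about the tool's x, y, z each as a share of 360 degrees, from -1 to 1. In form: [[[tx, ty, tz], [ax, ay, az]], ...]. A call has 1 to 5 rows; each row is the pose to reach, as a shift and turn from the pose commanded when the call began, along the tool's axes at that moment, turning the shorter way round; what a row does not reach only later rows make up. A row lasts 1/12 s, in which the tool goes at most 41.7 mm and 7.16 degrees, less where a joint would pass 70% of its speed; a pose out of reach is approached as far as the arm can. A call with a number of a shift or a turn outside -1 to 1 is refused whole. A call with a gripper value outside its range is refused whole. OPENING is the closure, from -1 (fully open) to 1 (shut), set as the call begins (- or left out, the last holds). The fingers move at their own pace and stop on an object; the grip force is fixed at half the most. Time passes only in rows, so rows that repeat a pose let the fingers close. It gives the time, the measured TCP pose, the force and the opening at its end, in the units of the state.
- get_obs(): the state, without advancing time (a new reading comes with each control period).
- snapshot(name): name is "side" or "top" or "wrist"; returns a dict with "color" (420x560x3 uint8, red, green, blue), "z_map" (420x560 float32, m along the optical axis (not along the pixel's ray), 0 where there is no reading), "intrinsics" (3x3 intrinsics, pixels), "distortion" ([k1, k2, p1, p2, k3] as OpenCV has them; the pictures are not rectified), "rvec" (rotation vector, rad) and "tvec" (3), from world to camera coordinates, as OpenCV has them. Camera axes: x right, y down, z forward; pixel columns grow to the right and rows downward; lengths in m; the calibration is good to about 2 mm. A picture is of the moment at which its call begins.
- close_job(): hands the job in, once; it reports no verdict.
The state is a dict: "clock": time; "joint_pos": joint angles; "qvel": joint speeds; "tau": joint torques, N m; "tool_pos": TCP position; "orientation": TCP orientation; "force": force on the tool from outside, world axes, zero at the start; "moment": the same for the moment, N m; "opening": finger opening in m.
Only numpy, scipy, OpenCV 4.12 (cv2) and the standard library are available. Lean on these libraries where they do the work, as an engineer would, in place of code of your own. Each camera call takes 0.05 s, during which the arm holds its last target. There are 200 camera calls.

## Task

Lay the smaller of the two black resin frame corners into the nest of the grey corner jig, then turn the inner bar knob anticlockwise (seen from above) until the jig's spring finger pushes the corner home against both fences and holds it snugly, at about 3 N and never more than 5 N. The outer ring around that knob is preset and must stay as it is set; leave the other things on the bench alone and let go of the knob when done.

Things in the scene. Friction and masses are not known exactly. Their poses are not given: they have to be found in the camera images.
- corner_c (a point): Smaller black resin frame corner, loose, about 60 g: flat L, legs 60 mm long outside, 18 mm wide, 16 mm high. The point is the centre of its 60 x 60 mm bounding square, half-way up (8 mm); it lies in the open inside of the L. Outside corner at (-30, -30) mm; one leg runs along +x (centre line y = -21 mm), the other along +y (centre line x = -21 mm). z is up.
- corner: The same smaller frame corner; origin at the centre of its bounding square on its underside, axes as corner_c.
- nest_c (a point): Where corner_c must be, with the same x and y directions, when the corner is home in the jig: 14 mm over the bench, 8 mm over the jig's plate. Fences 10 mm thick rise 14 mm over the plate, inside faces at y = -30 mm (for x -40 to 25 mm) and at x = -30 mm (short, y -40 to -8 mm): a gripper finger has room outside the leg that runs along y, for y above 0.
- jig: The corner jig: grey painted plate 130 x 140 mm, 6 mm thick, fixed flat on the bench, with two aluminium fences forming the nest and a double knob. Origin at the middle of its underside, axes as nest_c, which is at (-20, 18, 14) mm; the vertical knob axis is at (18.7, -36.7) mm. Ring and knob stand beside the nest, up to 76 mm over the bench.
- fine_grip (a point): Inner knob: aluminium bar 36 mm long, 10 mm wide, 27 mm high (49 to 76 mm over the bench) on a disc 25 mm across. The point is on the knob axis, 62.5 mm over the bench; x runs along the bar, roughly the way the finger points, z is up. Turning it anticlockwise seen from above closes the clamp. It turns freely at a steady 0.22 N m or so, and this friction holds it where it is let go.
- fine: Inner knob with its steel finger; origin on the knob axis, 33 mm up, x along the bar. The finger (25 to 31 mm over the bench, 66 mm long) is set by hand up to 6 degrees off x; its hanging 8 mm pin seats in the inside of the L when the finger is 135 degrees anticlockwise of x of nest_c, 45 to 105 degrees from the start. It springs 0.6 mm per N at the pin; each N adds 0.066 N m to the turning torque.
- pin_root (a point): Point on the knob axis at the height of the finger (28 mm over the bench). The right clamping force, 3 N at the pin, is felt as a turning torque 0.2 N m above that of free turning; under 1.5 N the corner is loose, over 5 N it breaks. The knob's friction holds up to about 3.3 N at the pin when let go. A corner laid short of the fences is pushed home by the pin first, at well under 1 N.
- ring_mark (a point): Tip of the thumb lug on the preset black outer ring, 28 mm from the knob axis. The ring is 44 mm across, 33 to 46 mm over the bench, its top 3 mm below the inner bar, on the same axis. It turns if rubbed with more than about 0.13 N m while the inner knob is being turned, 0.35 N m otherwise. Not to be turned.
- big_c (a point): Larger black resin frame corner, loose: legs 85 mm long, 26 mm wide, 20 mm high; centre of its bounding square, half-way up. Not to be moved.
- tsquare_c (a point): Aluminium T-square lying at the far side, 300 mm blade; point on the middle of the blade. Not to be moved.
- pliers_c (a point): Chrome pliers lying on the bench, about 160 mm long; point at the pivot. Not to be moved.
There are look-alikes about, which are no part of the job. What is shaped like the corner but white is not meant.

How it is judged (in metres and radians):
On the way, in this order (a step that is already met when the one before it is completed fails the run):
1. the smaller corner lies flat in the nest, roughly home, let go and not yet clamped (horizontal distance between corner_c and nest_c below 0.015 m and angle between the x axis of corner_c and the x axis of nest_c, either way round below 0.2 rad and z of corner_c in the frame of nest_c between -0.004 and 0.004 m and contact force between the fingers and corner below 0.05 N and contact force between fine and corner below 0.2 N), for 0.2 s.
2. the spring finger presses the corner home against the fences (horizontal distance between corner_c and nest_c below 0.003 m and angle between the x axis of corner_c and the x axis of nest_c, either way round below 0.05 rad and z of corner_c in the frame of nest_c between -0.004 and 0.004 m and contact force between fine and corner above 1.5 N), for 0.2 s.
At the end, for the whole second after the job is handed in: The smaller corner lies flat and home in the nest (within 3 mm and 0.05 rad), at rest, pressed by the spring finger with 1.5 to 5 N; the lug of the outer ring is within 3 mm of where it started (all of step 2 and contact force between fine and corner below 5 N and distance of ring_mark from where it was at the start of the episode below 0.003 m and linear speed of corner below 0.01 m/s); the robot touches nothing.
It fails at once if the outer ring is turned (its lug moves more than 3 mm) (distance of ring_mark from where it was at the start of the episode above 0.003 m).
It fails at once if the finger presses the corner with more than 5 N (contact force between fine and corner above 5 N).
It fails at once if the larger corner, the T-square or the pliers are moved more than 20 mm (distance of any of big_c, tsquare_c, pliers_c from where it was at the start of the episode above 0.02 m).
It also fails if it takes over 72 s, if anything falls off the work surface, if the arm or the gripper's body presses on something with over 40 N, if the wrist force passes 120 N, or if a joint passes its speed limit or range.

## Working session

There is one attempt and no reset: what is moved stays moved. The work goes in short steps, Python scripts to look and compute and a shell command to move; the robot and the scene stay as the last step left them, time stands still between calls to the robot, and variables do not carry over. Pictures are saved under pics/ and viewed, about 8 in all and at most 12, crops included, and the job is handed in when it is done.

```bash
ls; mkdir -p pics; python3 - <<'E'
from plant import *
import cv2, numpy as np
o=get_obs()
for k,v in o.items(): print(k,np.round(v,4))
for n in ["top","side"]:
    s=snapshot(n); cv2.imwrite(f"pics/{n}0.png",s["color"][:,:,::-1]); np.savez(f"{n}0.npz",**s)
    print(n,s["intrinsics"],s["distortion"],s["rvec"],s["tvec"])
E
```

```text
pics
clock 0.0
joint_pos [ 9.17932e+01  2.05921e+01  6.34300e-01 -1.88000e-02 -7.01338e+01
 -1.65065e+01]
qvel [-0.0627 -0.005  -0.0019  0.0321 -0.0302 -0.0321]
tau [-5.00000e-04 -5.82720e+01  2.93049e+01  6.99700e+00  6.90000e-03
 -2.00000e-04]
tool_pos [0.1714 0.6524 0.2396]
orientation [-1.799909e+02 -9.290000e-02 -1.047197e+02]
force [ 0.7581 -0.6108  0.5979]
moment [-0.0051 -0.0313  0.0305]
opening 0.0875
top [[468.68837216   0.         284.11627935]
 [  0.         468.68837216 212.18940955]
 [  0.           0.           1.        ]] [0.04351433 0.         0.         0.         0.        ] [ 2.1585277  -2.17912617  0.09920326] [0.05294123 0.56926601 0.98655853]
side [[511.89825728   0.         278.28734677]
 [  0.         511.89825728 201.1052004 ]
 [  0.           0.           1.        ]] [-0.15368798  0.          0.          0.          0.        ] [ 1.97200778 -0.88840098  0.47143824] [-0.34886381  0.31080503  0.71715768]
```

View pics/top0.png

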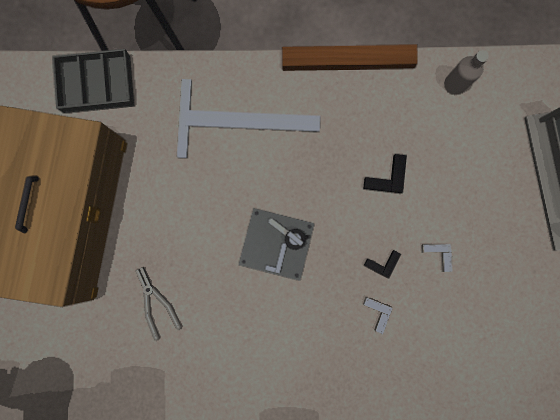

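View pics/side0.png

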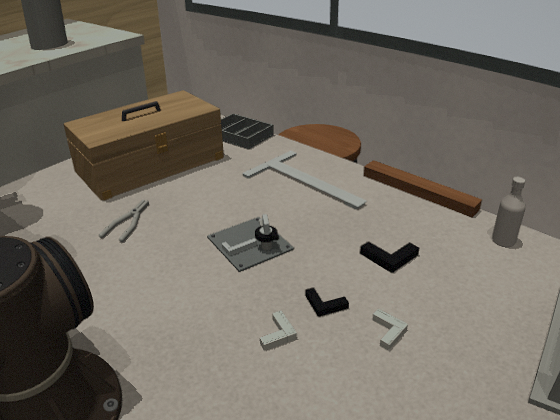

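The top view shows two black L's, the small one at (383,265) and the large one at (388,175). It also shows white look-alikes at (440,255) and (378,312), the jig at (277,244) and the knob at (295,238). By description I choose the smaller black one at (383,265), and I'll check it in a close crop.

```bash
cat > h.py <<'E'
import numpy as np, cv2
def ray(s,uv,z):
    """pixels -> world points on plane z"""
    uv=np.atleast_2d(np.array(uv,float))
    n=cv2.undistortPoints(uv[:,None],s["intrinsics"],s["distortion"])[:,0]
    R=cv2.Rodrigues(s["rvec"])[0]; c=-R.T@np.ravel(s["tvec"])
    d=np.c_[n,np.ones(len(n))]@R
    return c+d*((z-c[2])/d[:,2])[:,None]
def proj(s,P):
    return cv2.projectPoints(np.atleast_2d(np.array(P,float)),s["rvec"],s["tvec"],s["intrinsics"],s["distortion"])[0][:,0]
E
python3 - <<'E'
from h import *
s=np.load("top0.npz"); im=s["color"][:,:,::-1].copy()
cv2.imwrite("pics/crop1.png",cv2.resize(im[195:300,230:410],None,fx=4.4,fy=4.4,interpolation=cv2.INTER_CUBIC))
print(ray(s,[[0,0],[560,0],[0,420],[560,420]],0).round(3))
g=im.max(2); m=((g<50)).astype(np.uint8)
m[:140]=0;m[300:]=0;m[:,:230]=0;m[:,460:]=0
n,l,st,ce=cv2.connectedComponentsWithStats(m)
for i in range(1,n):
    if st[i,4]>40:
        print(st[i],ce[i])
        c=cv2.findContours((l==i).astype(np.uint8),0,2)[0][0]
        a=cv2.approxPolyDP(c,3,True)[:,0]; r=ray(s,a,0.016)
        print(np.c_[a,r[:,:2].round(4)], cv2.minAreaRect(ray(s,c[:,0],.016)[:,:2].astype(np.float32)))
E
```

```text
[[ 1.065  0.691  0.   ]
 [ 1.049 -0.581  0.   ]
 [ 0.141  0.646  0.   ]
 [ 0.133 -0.522  0.   ]]
[363 154  44  39 818] [389.55012225 177.38508557]
[[ 4.060e+02  1.560e+02  6.927e-01 -2.222e-01]
 [ 3.930e+02  1.560e+02  6.931e-01 -1.937e-01]
 [ 3.900e+02  1.800e+02  6.396e-01 -1.856e-01]
 [ 3.650e+02  1.770e+02  6.469e-01 -1.311e-01]
 [ 3.630e+02  1.880e+02  6.226e-01 -1.261e-01]
 [ 4.010e+02  1.920e+02  6.128e-01 -2.087e-01]] ((0.6583371758460999, -0.1741066426038742), (0.08671346306800842, 0.0852459967136383), 82.75358581542969)
[285 229  25  21 208] [296.24038462 238.71634615]
[[ 2.920e+02  2.290e+02  5.339e-01  3.070e-02]
 [ 3.010e+02  2.360e+02  5.184e-01  1.130e-02]
 [ 3.020e+02  2.450e+02  4.989e-01  9.400e-03]
 [ 2.900e+02  2.440e+02  5.013e-01  3.540e-02]
 [ 2.880e+02  2.320e+02  5.274e-01  3.950e-02]
 [ 2.850e+02  2.420e+02  5.057e-01  4.630e-02]
 [ 2.960e+02  2.490e+02  4.903e-01  2.250e-02]
 [ 3.040e+02  2.450e+02  4.988e-01  5.000e-03]
 [ 3.090e+02  2.350e+02  5.204e-01 -6.100e-03]] ((0.5122966766357422, 0.0238005630671978), (0.045717641711235046, 0.04577093571424484), 62.66438674926758)
[364 250  37  28 400] [383.935 264.47 ]
[[ 4.000e+02  2.540e+02  4.777e-01 -2.020e-01]
 [ 3.930e+02  2.500e+02  4.864e-01 -1.873e-01]
 [ 3.840e+02  2.670e+02  4.500e-01 -1.667e-01]
 [ 3.690e+02  2.590e+02  4.674e-01 -1.350e-01]
 [ 3.640e+02  2.650e+02  4.546e-01 -1.239e-01]
 [ 3.880e+02  2.770e+02  4.286e-01 -1.746e-01]] ((0.46695834398269653, -0.16281436383724213), (0.05894748866558075, 0.05950078368186951), 61.77532958984375)
```

View pics/crop1.png

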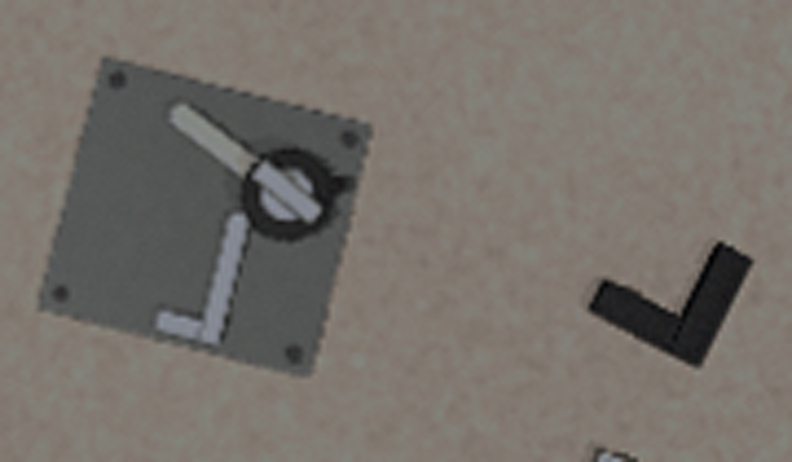

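The crop confirms the small black L at about (383,265). The jig's nest corner is at crop (215,340), its long fence runs up the image (jig +x), and the finger points up-left from the knob at crop (288,192). Next I'll measure the jig pose and plan the travel.

```bash
python3 - <<'E'
from h import *
s=np.load("top0.npz"); im=s["color"][:,:,::-1].copy(); z=s["z_map"]
sub=cv2.GaussianBlur(im,(3,3),0).astype(int)
print(sub[210:216,262],sub[215,230],sub[230,255]) 
# plate: bluish/neutral grey vs. brownish bench
d=(sub[:,:,2]-sub[:,:,0]); m=((d<9)).astype(np.uint8); m[:195]=0;m[300:]=0;m[:,:230]=0;m[:,325:]=0
n,l,st,ce=cv2.connectedComponentsWithStats(m); i=1+np.argmax(st[1:,4]); print(st[i])
c=cv2.findContours((l==i).astype(np.uint8),0,2)[0][0]
c=max(cv2.findContours((l==i).astype(np.uint8),0,1)[0],key=len)
r=ray(s,c[:,0],.006)[:,:2]; (cx,cy),(w,h),a=cv2.minAreaRect(r.astype(np.float32)); print(cx,cy,w,h,a)
box=cv2.boxPoints(((cx,cy),(w,h),a)); print(box)
# fence outer edges in crop coords
def cr(p): return np.array(p)/4.4+[230-.4,195-.4]
f=ray(s,[cr([222,215]),cr([202,338]),cr([156,318])],.02)[:,:2];print("fence",f)
k=ray(s,[cr([262,170]),cr([312,215])],.076)[:,:2]; print("bar",k,k.mean(0),np.degrees(np.arctan2(*(k[0]-k[1])[::-1])))
fi=ray(s,[cr([180,112]),cr([245,160])],.031)[:,:2]; print("finger",fi,np.degrees(np.arctan2(*(fi[0]-fi[1])[::-1])))
# heights
R=cv2.Rodrigues(s["rvec"])[0];cam=-R.T@np.ravel(s["tvec"]);print("cam",cam)
for uv in [(50,200),(90,270),(20,250)]:
    print("toolbox z",cam[2]-z[uv[1],uv[0]])
for uv in [(65,305),(110,300),(125,150),(98,300)]: print(uv,ray(s,uv,.15)[0].round(3))
E
```

```text
[[91 94 96]
 [84 85 83]
 [83 84 81]
 [83 85 82]
 [84 85 83]
 [84 85 83]] [112 119 129] [86 87 85]
[ 238  208   76   73 3799]
0.5027612447738647 0.06588759273290634 0.1405034214258194 0.1310962587594986 75.18824768066406
[[ 0.42143178  0.01472727]
 [ 0.5481719  -0.01878671]
 [ 0.5840907   0.11704791]
 [ 0.4573506   0.1505619 ]]
fence [[0.50251263 0.05700048]
 [0.4425511  0.06728591]
 [0.45247393 0.08975394]]
bar [[0.52155967 0.03735686]
 [0.50040515 0.01431564]] [0.51098241 0.02583625] 47.44444825647042
finger [[0.55269849 0.07698528]
 [0.52887542 0.04538364]] 52.98898416115148
cam [0.47130458 0.04216497 1.03742875]
toolbox z 0.13732583650388164
toolbox z 0.057709647500890915
toolbox z 0.1434204710368101
(65, 305) [0.389 0.454 0.15 ]
(110, 300) [0.397 0.372 0.15 ]
(125, 150) [0.681 0.351 0.15 ]
(98, 300) [0.397 0.394 0.15 ]
```

```bash
cat > to.py <<'E'
import sys, numpy as np
from scipy.spatial.transform import Rotation as R
from plant import *
v=list(map(float,sys.argv[1:])); o=get_obs()
p=np.array(o["tool_pos"]); r=R.from_euler("xyz",o["orientation"],degrees=True)
# chain of waypoints x y z yaw, each from the previous one
for i in range(0,len(v),4):
    P=np.array(v[i:i+3]); Q=R.from_euler("xyz",[180,0,v[i+3]],degrees=True)
    d=r.inv().apply(P-p); w=np.degrees((r.inv()*Q).as_rotvec())
    print("shift",(d/.2).round(4).tolist(),"turn",(w/360).round(5).tolist(),"rows",round(max(np.linalg.norm(d)/.0417,np.linalg.norm(w)/7.16),1))
    p,r=P,Q
E
python3 to.py 0.27 0.492 0.24 -130  0.36 0.345 0.24 -155  0.44 0.18 0.24 180 0.445 0.0 0.22 165 0.45 -0.13 0.2 151.8
```

```text
shift [0.6506, -0.6808, -0.0004] turn [-7e-05, -0.00023, 0.07022] rows 4.5
shift [0.2738, -0.8172, -0.0] turn [0.0, -0.0, 0.06944] rows 4.1
shift [-0.0139, -0.9168, -0.0] turn [-0.0, -0.0, 0.06944] rows 4.4
shift [-0.025, -0.9, 0.1] turn [0.0, -0.0, 0.04167] rows 4.3
shift [-0.1924, -0.6214, 0.1] turn [0.0, -0.0, 0.03667] rows 3.2
```

```bash

python3 -m handwheel '[[[0.65,-0.68,0],[0,0,0.07]],[[0.65,-0.68,0],[0,0,0.07]],[[0.65,-0.68,0],[0,0,0.07]],[[0.65,-0.68,0],[0,0,0.07]],[[0.65,-0.68,0],[0,0,0.07]]]'
python3 -m handwheel '[[[0.275,-0.82,0],[0,0,0.07]],[[0.275,-0.82,0],[0,0,0.07]],[[0.275,-0.82,0],[0,0,0.07]],[[0.275,-0.82,0],[0,0,0.07]],[[0.275,-0.82,0],[0,0,0.07]]]'
python3 -m handwheel '[[[0,-0.92,0],[0,0,0.07]],[[0,-0.92,0],[0,0,0.07]],[[0,-0.92,0],[0,0,0.07]],[[0,-0.92,0],[0,0,0.07]],[[0,-0.92,0],[0,0,0.07]]]'
python3 to.py 0.445 0.0 0.22 165 0.45 -0.13 0.2 151.8
```

```text
clock: 0.52
tool_pos: [0.2711, 0.4887, 0.2404]
orientation: [-180.0, -0.1, -130.2]
force: [-0.4, -0.2, 0.0]
opening: 0.0877
clock: 0.93
tool_pos: [0.3618, 0.3404, 0.2405]
orientation: [-180.0, -0.0, -155.5]
force: [-0.1, 0.0, -0.1]
opening: 0.0876
clock: 1.35
tool_pos: [0.4384, 0.1746, 0.2404]
orientation: [-180.0, -0.0, 179.4]
force: [-0.2, -0.3, 0.5]
opening: 0.0874
shift [-0.0432, -0.8727, 0.1028] turn [-0.00011, -6e-05, 0.03986] rows 4.2
shift [-0.1924, -0.6214, 0.1] turn [0.0, -0.0, 0.03667] rows 3.2
```

Tracking is good. I'll go above the corner and look with the wrist camera.

```bash

python3 -m handwheel '[[[-0.04,-0.87,0.1],[0,0,0.04]],[[-0.04,-0.87,0.1],[0,0,0.04]],[[-0.04,-0.87,0.1],[0,0,0.04]],[[-0.04,-0.87,0.1],[0,0,0.04]],[[-0.04,-0.87,0.1],[0,0,0.04]]]'
python3 -m handwheel '[[[-0.19,-0.62,0.1],[0,0,0.037]],[[-0.19,-0.62,0.1],[0,0,0.037]],[[-0.19,-0.62,0.1],[0,0,0.037]],[[-0.19,-0.62,0.1],[0,0,0.037]],[[-0.19,-0.62,0.1],[0,0,0.037]]]'
cat > look.py <<'E'
import sys; from plant import *; from h import *
s=snapshot("wrist"); cv2.imwrite(f"pics/{sys.argv[1]}.png",s["color"][:,:,::-1]); np.savez(sys.argv[1]+".npz",**s)
im=s["color"]; m=(im.max(2)<45).astype(np.uint8); n,l,st,ce=cv2.connectedComponentsWithStats(m)
for i in range(1,n):
    if st[i,4]>1500:
        c=max(cv2.findContours((l==i).astype(np.uint8),0,1)[0],key=len)
        a=cv2.approxPolyDP(c,8,True)[:,0]; r=ray(s,a,.016)[:,:2]
        print(st[i],np.c_[a,r.round(4)].tolist(),cv2.minAreaRect(ray(s,c[:,0],.016)[:,:2].astype(np.float32)))
E
python3 look.py w1; python3 to.py 0.457 -0.137 0.1 151.8
```

```text
clock: 1.77
tool_pos: [0.4435, -0.0002, 0.2196]
orientation: [-179.9, -0.1, 165.1]
force: [-0.3, 0.9, -0.4]
opening: 0.0876
clock: 2.18
tool_pos: [0.4494, -0.1277, 0.1996]
orientation: [-179.9, -0.1, 151.7]
force: [-0.1, -0.1, 0.9]
opening: 0.0881
[    0   195   560   225 34607] [[0.0, 245.0, 0.7836, -0.234], [0.0, 403.0, 0.9604, -0.0489], [37.0, 354.0, 0.8489, -0.0899], [378.0, 357.0, 0.4448, 0.128], [390.0, 404.0, 0.4615, 0.2106], [413.0, 381.0, 0.4182, 0.1885], [409.0, 407.0, 0.4399, 0.2291], [394.0, 414.0, 0.4635, 0.2306], [421.0, 416.0, 0.4308, 0.2536], [410.0, 407.0, 0.4387, 0.2299], [419.0, 395.0, 0.4197, 0.2158], [431.0, 419.0, 0.4201, 0.2664], [448.0, 419.0, 0.3984, 0.2791], [439.0, 351.0, 0.3696, 0.1591], [559.0, 350.0, 0.2231, 0.2419], [559.0, 317.0, 0.2107, 0.1893], [146.0, 323.0, 0.6858, -0.061], [139.0, 288.0, 0.6642, -0.1063], [115.0, 302.0, 0.7031, -0.1045], [104.0, 289.0, 0.7043, -0.1257], [116.0, 248.0, 0.6576, -0.1629], [135.0, 262.0, 0.6479, -0.1372], [157.0, 253.0, 0.6175, -0.1343], [128.0, 195.0, 0.6065, -0.2087], [58.0, 223.0, 0.7004, -0.2212], [60.0, 231.0, 0.
[... 243 characters left out ...]
7], [426.0, 262.0, 0.339, 0.0292], [449.0, 247.0, 0.3075, 0.0243], [463.0, 284.0, 0.3087, 0.0796], [455.0, 301.0, 0.3256, 0.0974], [427.0, 288.0, 0.3505, 0.0628], [423.0, 313.0, 0.3677, 0.0938], [559.0, 306.0, 0.2068, 0.1727]] ((0.26457440853118896, 0.0833425372838974), (0.11239902675151825, 0.18086238205432892), 64.75130462646484)
[ 486  377   74   43 2580] [[559.0, 377.0, 0.2337, 0.2884], [501.0, 381.0, 0.3098, 0.2512], [498.0, 413.0, 0.3301, 0.3064], [486.0, 419.0, 0.3491, 0.3083], [559.0, 419.0, 0.2514, 0.3682]] ((0.2800789177417755, 0.3053128123283386), (0.07728850096464157, 0.11460921913385391), 58.52305603027344)
shift [-0.0574, -0.029, 0.5001] turn [-0.0001, -0.00017, 2e-05] rows 2.4
```

View pics/w1.png

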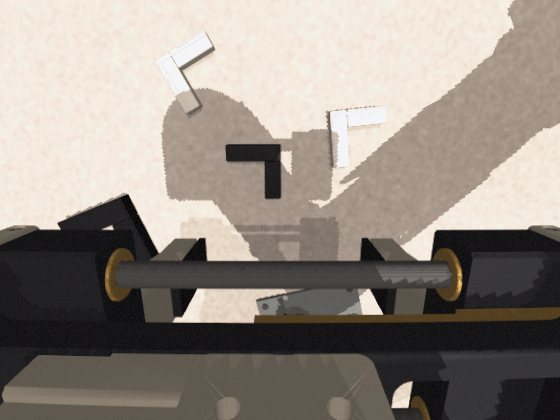

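The wrist view shows the small black L at (255,170), with its vertex at (279,145). The white ones are at (185,70) and (350,135), and the big black one is at (100,215). I'll measure the small one.

```bash
cat > meas.py <<'E'
import sys; from h import *
s=np.load(sys.argv[1]+".npz"); u0,u1,v0,v1=map(int,sys.argv[2:6]); z=float(sys.argv[6])
im=s["color"]; m=(im.max(2)<60).astype(np.uint8); k=np.zeros_like(m); k[v0:v1,u0:u1]=1; m*=k
n,l,st,ce=cv2.connectedComponentsWithStats(m); i=1+np.argmax(st[1:,4]); print(st[i])
c=max(cv2.findContours((l==i).astype(np.uint8),0,1)[0],key=len)
print(ray(s,cv2.approxPolyDP(c,5,True)[:,0],z)[:,:2].round(4).tolist()); print(cv2.minAreaRect(ray(s,c[:,0],z)[:,:2].astype(np.float32)))
E
python3 meas.py w1 215 292 130 210 .016
```

```text
[ 226  144   55   54 1419]
[[0.4798, -0.2031], [0.4871, -0.1887], [0.4515, -0.1695], [0.4702, -0.1338], [0.4568, -0.1253], [0.4294, -0.1758]]
((0.46807536482810974, -0.1641640067100525), (0.05902737379074097, 0.05828949064016342), 62.975467681884766)
```

```bash

python3 -m handwheel '[[[-0.06,-0.03,0.5],[0,0,-0.002]],[[-0.06,-0.03,0.5],[0,0,-0.002]],[[-0.06,-0.03,0.5],[0,0,-0.002]],[[-0.06,-0.03,0.5],[0,0,-0.002]],[[-0.06,-0.03,0.5],[0,0,-0.002]]]' 0
python3 to.py 0.4575 -0.138 0.0165 152.4; python3 look.py w2 >/dev/null;
```

```text
clock: 2.65
tool_pos: [0.4579, -0.1355, 0.1004]
orientation: [-179.9, -0.1, 152.8]
force: [0.5, 0.4, 0.7]
opening: 0.0596
shift [-0.0044, -0.0116, 0.4197] turn [-0.00022, -0.00024, 0.00107] rows 2.0
```

View pics/w2.png

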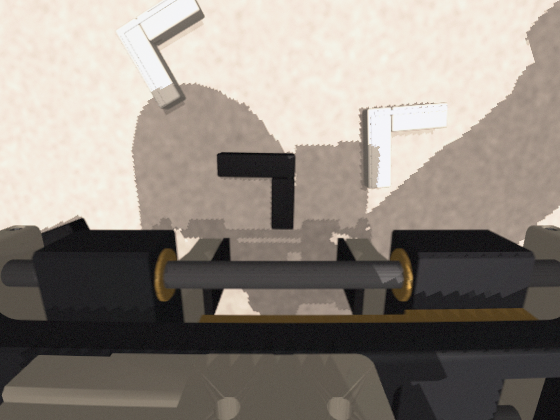

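The L is centred between the jaws in the wrist view, its leg at column 283 and the jaw midpoint at about 284. I'll descend, grip and lift.

```bash

python3 -m handwheel '[[[-0.004,-0.0116,0.2],[0,0,0.001]],[[-0.004,-0.0116,0.3],[0,0,0.001]],[[-0.004,-0.0116,0.4],[0,0,0.001]],[[-0.004,-0.0116,0.418],[0,0,0.001]],[[-0.004,-0.0116,0.418],[0,0,0.001]]]'
python3 -m handwheel '[[[0,0,0],[0,0,0]],[[0,0,0],[0,0,0]],[[0,0,0],[0,0,0]],[[0,0,0],[0,0,0]],[[0,0,0],[0,0,0]]]' 1
python3 -m handwheel '[[[0,0,0],[0,0,0]],[[0,0,0],[0,0,0]],[[0,0,0],[0,0,0]],[[0,0,-0.05],[0,0,0]],[[0,0,-0.1],[0,0,0]]]'
python3 -m handwheel '[[[0,0,-0.2],[0,0,0]],[[0,0,-0.3],[0,0,0]],[[0,0,-0.45],[0,0,0]],[[0,0,-0.5],[0,0,0]],[[0,0,-0.5],[0,0,0]]]'
python3 to.py 0.47 -0.02 0.14 159 0.4761 0.1133 0.14 165.2 0.4761 0.1133 0.0235 165.2; python3 look.py w3 >/dev/null
```

```text
clock: 3.12
tool_pos: [0.4583, -0.1383, 0.0176]
orientation: [-180.0, 0.0, 152.4]
force: [-0.1, 1.2, -0.0]
opening: 0.044
clock: 3.53
tool_pos: [0.4581, -0.1387, 0.0178]
orientation: [180.0, 0.1, 152.3]
force: [-0.5, 0.8, 8.0]
opening: 0.0177
clock: 3.95
tool_pos: [0.4571, -0.1388, 0.037]
orientation: [-180.0, -0.1, 152.3]
force: [-0.6, -0.6, -0.9]
opening: 0.018
clock: 4.37
tool_pos: [0.4594, -0.1388, 0.1402]
orientation: [179.8, 0.3, 152.3]
force: [0.5, 0.1, -1.1]
opening: 0.0177
shift [0.2287, 0.5507, 0.0014] turn [0.00042, 0.00085, -0.0185] rows 2.9
shift [0.2104, 0.6332, 0.0] turn [0.0, 0.0, -0.01722] rows 3.2
shift [0.0, -0.0, 0.5825] turn [0.0, 0.0, 0.0] rows 2.8
```

View pics/w3.png

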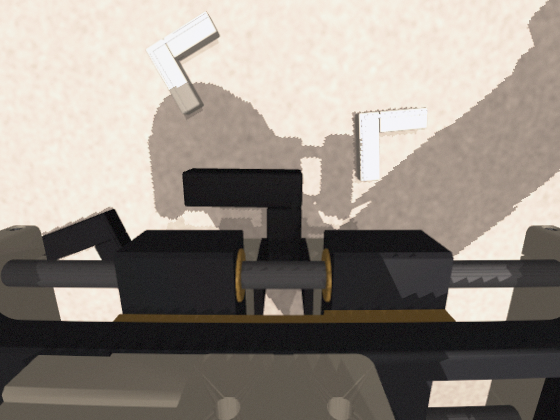

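The corner is held, with its x-leg visible at (184–301, 170–207). I'll measure its pose in the grip.

```bash
python3 - <<'E'
from h import *
from plant import *
s=np.load("w3.npz"); im=s["color"].astype(int); g=im.max(2)
m=((g<60)).astype(np.uint8); k=np.zeros_like(m); k[160:206,170:315]=1; m*=k
c=max(cv2.findContours(m,0,1)[0],key=cv2.contourArea)[:,0]
print(c.min(0),c.max(0))
top=0.016+get_obs()["tool_pos"][2]-0.0177
# outer edge: topmost row per column
cols=np.arange(192,296); e=np.array([[u,np.argmax(m[:,u])] for u in cols])
P=ray(s,e,top)[:,:2]; v=cv2.fitLine(P.astype(np.float32),cv2.DIST_HUBER,0,.01,.01).ravel(); yaw=np.degrees(np.arctan2(v[1],v[0]))
print("yaw mod180",yaw)
ends=ray(s,[[c[:,0].min()-.0,185],[c[:,0].max()+.5,185]],top)[:,:2]; print(ends,np.linalg.norm(ends[0]-ends[1]))
o=get_obs(); t=np.radians(yaw if abs(yaw)<90 else yaw-180); X=np.array([np.cos(t),np.sin(t)]);Y=np.array([-X[1],X[0]])
eo=P.mean(0)
mid=ends.mean(0); cy=eo@Y+.030; cx=mid@X
cc=cx*X+cy*Y; print("corner_c",cc,"tcp in corner frame",np.array([(o["tool_pos"][:2]-cc)@X,(o["tool_pos"][:2]-cc)@Y]), np.degrees(t))
E
```

```text
[183 168] [301 205]
yaw mod180 -27.719488
[[ 0.48624138 -0.19891574]
 [ 0.43308681 -0.17106107]] 0.06001075422500589
corner_c [ 0.46988258 -0.16554119] tcp in corner frame [-0.02273765  0.0183799 ] -27.719486
```

```bash

python3 -m handwheel '[[[0.23,0.55,0],[0,0,-0.0185]],[[0.23,0.55,0],[0,0,-0.0185]],[[0.23,0.55,0],[0,0,-0.0185]],[[0.44,1,0],[0,0,-0.0357]],[[0.44,1,0],[0,0,-0.0357]]]'
python3 -m handwheel '[[[0,0.18,0],[0,0,0]],[[0,0.18,0],[0,0,0]],[[0,0.18,0],[0,0,0]],[[0,0.18,0],[0,0,0]],[[0,0.18,0],[0,0,0]]]'
python3 to.py 0.4773 0.1140 0.06 165.2 0.4773 0.1140 0.0245 165.2; python3 look.py w4 >/dev/null
```

```text
clock: 4.83
tool_pos: [0.4708, 0.0645, 0.1359]
orientation: [-179.9, -0.1, 165.5]
force: [0.9, 0.1, -1.9]
opening: 0.0176
clock: 5.25
tool_pos: [0.4803, 0.097, 0.1361]
orientation: [-179.9, -0.1, 165.1]
force: [-0.8, 0.1, -0.9]
opening: 0.0174
shift [0.0355, 0.0787, 0.3805] turn [-0.00021, -0.00023, -0.0002] rows 1.9
shift [0.0, -0.0, 0.1775] turn [0.0, 0.0, 0.0] rows 0.9
```

View pics/w4.png

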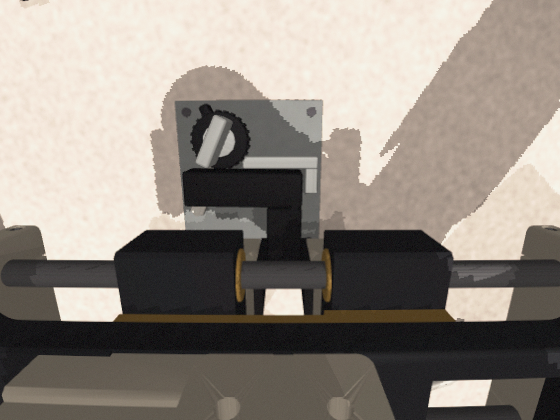

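The jig is aligned with the held corner, the fence's outer corner is at (318,157) and the knob is at (220,138). I'll cross-check the nest pose from the fence and from the plate's far edge.

```bash
python3 - <<'E'
from h import *
s=np.load("w4.npz"); 
f=ray(s,[[317.5,157],[245,157]],.02)[:,:2]; p=ray(s,[[177,101],[322.5,100]],.006)[:,:2]
t=np.radians(-14.8);R=np.array([[np.cos(t),-np.sin(t)],[np.sin(t),np.cos(t)]])
print("fence corner -> nest_c",f[0]+R@[.04,.04],"yaw",np.degrees(np.arctan2(*(f[1]-f[0])[::-1])))
print("plate",p,"yaw",np.degrees(np.arctan2(*(p[0]-p[1])[::-1])),"jig from corners",p[0]-R@[.065,-.07],p[1]-R@[-.065,-.07])
print("expected nest_c 0.4881 .0884; jig .5028 .0659")
E
```

```text
fence corner -> nest_c [0.4896466  0.08917958] yaw -14.903427906396292
plate [[ 0.54725569 -0.016975  ]
 [ 0.42388     0.01530969]] yaw -14.664231890390582 jig from corners [0.50229337 0.06730661] [0.50460472 0.06638336]
expected nest_c 0.4881 .0884; jig .5028 .0659
```

```bash

python3 -m handwheel '[[[0.035,0.08,0],[0,0,0]],[[0.035,0.081,0.2],[0,0,0]],[[0.035,0.081,0.38],[0,0,0]],[[0.035,0.081,0.38],[0,0,0]],[[0.035,0.081,0.38],[0,0,0]]]'
python3 to.py 0.478 0.1146 0.0243 165.2
```

```text
clock: 5.72
tool_pos: [0.4772, 0.1137, 0.06]
orientation: [-179.8, -0.2, 165.1]
force: [0.3, -0.6, -0.5]
opening: 0.0173
shift [-0.0031, 0.0059, 0.1787] turn [-0.00063, -0.00048, -0.00025] rows 0.9
```

```bash

python3 -m handwheel '[[[-0.003,0.005,0.08],[0,0,0]],[[-0.003,0.005,0.13],[0,0,0]],[[-0.003,0.005,0.165],[0,0,0]],[[-0.003,0.005,0.178],[0,0,0]],[[-0.003,0.005,0.178],[0,0,0]]]'
python3 -m handwheel '[[[0,0,0],[0,0,0]],[[0,0,0],[0,0,0]],[[0,0,0],[0,0,0]],[[0,0,0],[0,0,0]],[[0,0,0],[0,0,0]]]' 0.23
python3 -m handwheel '[[[0,0,-0.05],[0,0,0]],[[0,0,-0.2],[0,0,0]],[[0,0,-0.4],[0,0,0]],[[0,0,-0.6],[0,0,0]],[[0,0,-0.6],[0,0,0]]]'
python3 to.py 0.5115 0.026 0.145 137.4;  python3 look.py w5 >/dev/null
```

```text
clock: 6.13
tool_pos: [0.4798, 0.1163, 0.0262]
orientation: [180.0, 0.0, 165.2]
force: [0.2, 0.0, -1.5]
opening: 0.0178
clock: 6.55
tool_pos: [0.4794, 0.1165, 0.0257]
orientation: [180.0, 0.0, 165.2]
force: [0.2, -0.0, 0.4]
opening: 0.0332
clock: 6.97
tool_pos: [0.4831, 0.1182, 0.153]
orientation: [179.6, 0.5, 165.3]
force: [2.1, 1.4, 0.1]
opening: 0.0334
shift [-0.2542, -0.41, 0.0391] turn [0.00148, 0.00109, 0.07745] rows 3.9
```

View pics/w5.png

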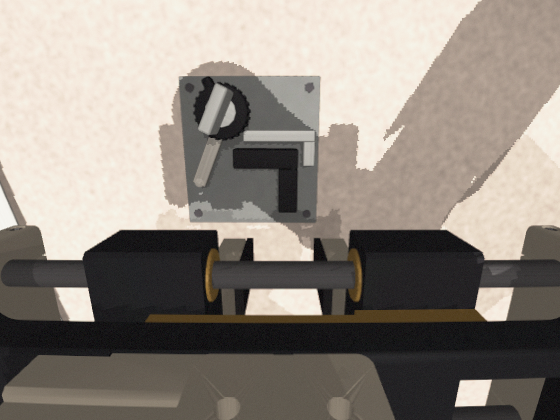

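The corner lies flat inside the fences (vertex at (298,149), fence inner faces just beyond it). The knob bar runs from (203,133) to (225,88), and the finger tip is at (202,180). I'll measure the gap and the bar.

```bash
python3 - <<'E'
from h import *
s=np.load("w5.npz"); im=s["color"]
t=np.radians(-14.8);R=np.array([[np.cos(t),-np.sin(t)],[np.sin(t),np.cos(t)]])
f=ray(s,[[314.5,131.5]],.02)[0,:2]; nest=f+R@[.04,.04]
m=(im.max(2)<55).astype(np.uint8); k=np.zeros_like(m); k[145:220,228:301]=1; m*=k
c=max(cv2.findContours(m,0,1)[0],key=cv2.contourArea)[:,0]
r=ray(s,c,.022)[:,:2]; q=cv2.minAreaRect(r.astype(np.float32)); print("nest",nest,"corner",q,"err in nest frame",R.T@(np.array(q[0])-nest))
# bar: bright pixels within knob circle
hsv=im.min(2); k=np.zeros_like(m); cv2.circle(k,(221,110),26,1,-1); b=((hsv>120)&(k>0)).astype(np.uint8)
n,l,st,_=cv2.connectedComponentsWithStats(b); print(st[1:])
c=ray(s,np.argwhere(b)[:,::-1],.076)[:,:2]; print("bright",c.mean(0),cv2.minAreaRect(c.astype(np.float32)))
e=ray(s,[[204,134],[226,86]],.076)[:,:2]; print("bar ends by eye",e,e.mean(0),np.degrees(np.arctan2(*(e[0]-e[1])[::-1])))
# ring centre from dark blob
d=((im.max(2)<60)&(k>0)); p=ray(s,np.argwhere(d)[:,::-1],.046)[:,:2]; print("ring minCircle",cv2.minEnclosingCircle(p.astype(np.float32)))
g=cv2.resize(im[70:200,175:255,::-1],None,fx=4.5,fy=4.5,interpolation=cv2.INTER_CUBIC); cv2.imwrite("pics/bar.png",g)
E
```

```text
nest [0.49019995 0.08993535] corner ((0.4962032437324524, 0.09330970793962479), (0.060406483709812164, 0.059136129915714264), 75.2461929321289) err in nest frame [0.00494216 0.00479592]
[[200  85  27  49 609]
 [220 101  16  26 205]]
bright [0.50977527 0.02687486] ((0.5082565546035767, 0.029103334993124008), (0.033492058515548706, 0.021139279007911682), 48.40163040161133)
bar ends by eye [[0.52384246 0.04071355]
 [0.49860051 0.01364409]] [0.51122149 0.02717882] 47.00081855816557
ring minCircle ((0.5126328468322754, 0.024869238957762718), 0.02130446396768093)
```

View pics/bar.png

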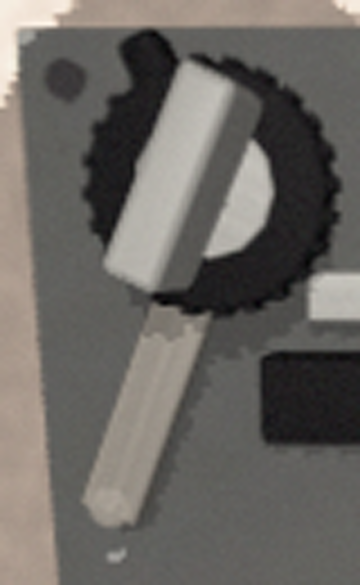

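```bash
python3 - <<'E'
from h import *
s=np.load("w5.npz"); q=np.array([[192,58],[235,85],[155,290],[105,265]])/4.5+[174.6,69.6]
e=ray(s,q,.076)[:,:2]; print(e.mean(0),[np.degrees(np.arctan2(*(a-b)[::-1])) for a,b in[(e[3],e[0]),(e[2],e[1])]],np.linalg.norm(e[3]-e[0]),np.linalg.norm(e[1]-e[0]))
E
python3 to.py 0.5118 0.0263 0.145 137.4
```

```text
[0.51237693 0.02569821] [np.float64(48.459618701624834), np.float64(50.425317683448846)] 0.03478316335174715 0.007624994844428603
shift [-0.2622, -0.404, 0.0231] turn [0.0012, 0.0007, 0.07729] rows 3.9
```

```bash

python3 -m handwheel '[[[-0.262,-0.404,0.025],[0.001,0.001,0.0757]],[[-0.262,-0.404,0.025],[0.001,0.001,0.0757]],[[-0.262,-0.404,0.025],[0.001,0.001,0.0757]],[[-0.262,-0.404,0.025],[0.001,0.001,0.0757]],[[-0.262,-0.404,0.025],[0.001,0.001,0.0757]]]'
python3 -m handwheel '[[[0,0,0],[0,0,0]],[[0,0,0],[0,0,0]],[[0,0,0],[0,0,0]]]'
python3 to.py 0.512 0.026 0.067 138; python3 -c "
from plant import *; o=get_obs(); print(o['moment'],o['force'],o['joint_pos'])"
```

```text
clock: 7.43
tool_pos: [0.5089, 0.0236, 0.1395]
orientation: [-179.5, -0.3, 137.5]
force: [-0.5, 0.3, 0.6]
opening: 0.0337
clock: 7.68
tool_pos: [0.509, 0.0253, 0.1402]
orientation: [-179.6, -0.3, 138.1]
force: [-0.2, -0.0, 0.5]
opening: 0.0339
shift [-0.0104, 0.0152, 0.366] turn [-0.00122, -0.00075, 0.00033] rows 1.8
[ 0.1071768  -0.13222497 -0.01342321] [-0.24827168 -0.0276283   0.48335814] [ 24.89599604  10.60078367 -27.43129786  -0.09277713 -52.47842814
 -66.72042006]
```

```bash

python3 -m handwheel '[[[-0.01,0.015,0.1],[-0.001,-0.001,0]],[[-0.01,0.015,0.2],[-0.001,-0.001,0]],[[-0.01,0.015,0.3],[-0.001,-0.001,0]],[[-0.01,0.015,0.364],[-0.001,-0.001,0]],[[-0.01,0.015,0.364],[-0.001,-0.001,0]]]'
python3 -m handwheel '[[[0,0,0],[0,0,0]],[[0,0,0],[0,0,0]],[[0,0,0],[0,0,0]],[[0,0,0],[0,0,0]]]'
python3 to.py 0.512 0.026 0.067 138; python3 - <<'E'
from plant import *; from h import *
o=get_obs(); print(o['moment'],o['force'])
s=snapshot("side"); np.savez("side1.npz",**s); u=proj(s,[.512,.026,.06])[0]; print(u); u=u.astype(int)
cv2.imwrite("pics/side1.png",cv2.resize(s["color"][u[1]-60:u[1]+50,u[0]-70:u[0]+70,::-1],None,fx=5,fy=5,interpolation=cv2.INTER_CUBIC))
E
```

```text
clock: 8.1
tool_pos: [0.5103, 0.0255, 0.0651]
orientation: [-179.7, -0.0, 138.0]
force: [-0.7, -0.1, 0.1]
opening: 0.0339
clock: 8.43
tool_pos: [0.5128, 0.0259, 0.0686]
orientation: [180.0, 0.1, 138.0]
force: [-0.4, 0.2, -0.6]
opening: 0.0339
shift [0.0033, -0.0022, 0.0079] turn [8e-05, 0.00041, -0.00012] rows 0.0
[ 0.13943334 -0.16426431  0.02813727] [-0.44999778  0.24093563 -0.58966092]
[265.11208563 223.88409924]
```

View pics/side1.png

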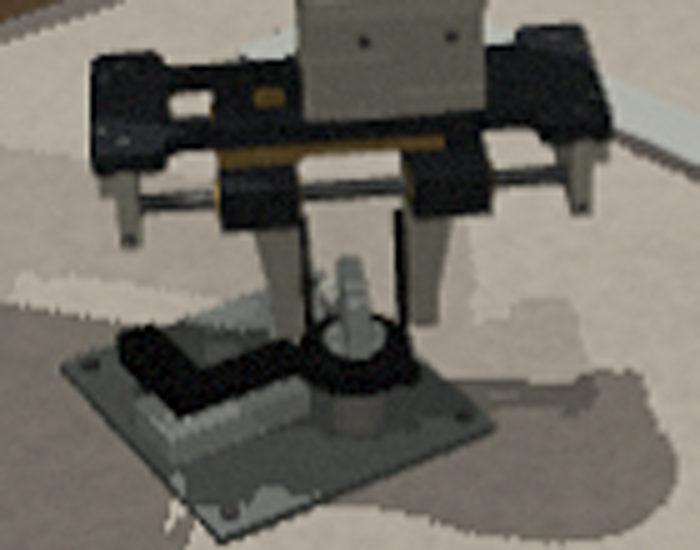

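The side view shows the bar (crop (352,305)) upright midway between the two fingers, with the tips just above the ring. I'll grip it.

```bash

python3 -m handwheel '[[[0,0,0],[0,0,0]],[[0,0,0],[0,0,0]],[[0,0,0],[0,0,0]],[[0,0,0],[0,0,0]],[[0,0,0],[0,0,0]]]' 1
python3 -m handwheel '[[[0,0,0],[0,0,0]],[[0,0,0],[0,0,0]]]'
cat > st.py <<'E'
from plant import *; import numpy as np
from h import *
o=get_obs(); p=np.array(o["tool_pos"]);f=np.array(o["force"]);k=np.array([.512,.026])-p[:2]
print("t%.2f pos"%o["clock"],p.round(4),"yaw %.2f"%o["orientation"][2],"f",f.round(2),"mz %.3f"%o["moment"][2],"tau6 %.3f"%o["tau"][5],"open",round(o["opening"],4))
E
python3 st.py
```

```text
clock: 8.9
tool_pos: [0.5121, 0.0256, 0.0676]
orientation: [-179.9, 0.1, 137.9]
force: [-1.1, 0.3, 1.9]
opening: 0.0099
clock: 9.07
tool_pos: [0.5121, 0.0256, 0.0676]
orientation: [-179.9, 0.1, 137.9]
force: [-0.6, 1.1, 0.7]
opening: 0.0096
t9.07 pos [0.5121 0.0256 0.0676] yaw 137.94 f [-0.64  1.14  0.65] mz 0.180 tau6 -0.197 open 0.0096
```

```bash

python3 -m handwheel '[[[0,0,0],[0,0,-0.007]],[[0,0,0],[0,0,-0.014]],[[0,0,0],[0,0,-0.021]],[[0,0,0],[0,0,-0.028]],[[0,0,0],[0,0,-0.035]]]' >/dev/null; python3 st.py
python3 -m handwheel '[[[0,0,0],[0,0,-0.007]],[[0,0,0],[0,0,-0.014]],[[0,0,0],[0,0,-0.021]],[[0,0,0],[0,0,-0.028]],[[0,0,0],[0,0,-0.035]]]' >/dev/null; python3 st.py
python3 -m handwheel '[[[0,0,0],[0,0,-0.005]],[[0,0,0],[0,0,-0.01]],[[0,0,0],[0,0,-0.015]],[[0,0,0],[0,0,-0.02]],[[0,0,0],[0,0,-0.025]]]' >/dev/null; python3 st.py
python3 -m handwheel '[[[0,0,0],[0,0,-0.002]],[[0,0,0],[0,0,-0.004]],[[0,0,0],[0,0,-0.006]],[[0,0,0],[0,0,-0.008]],[[0,0,0],[0,0,-0.01]]]' >/dev/null; python3 st.py
python3 - <<'E'
from plant import *; from h import *
s=snapshot("top"); np.savez("top1.npz",**s); cv2.imwrite("pics/top1.png",cv2.resize(s["color"][195:300,230:350,::-1],None,fx=5,fy=5,interpolation=cv2.INTER_CUBIC))
E
```

```text
t9.48 pos [0.5121 0.0256 0.0676] yaw 150.61 f [-1.32  1.57  2.42] mz -0.236 tau6 -0.641 open 0.0098
t9.90 pos [0.5121 0.0256 0.0676] yaw 163.21 f [-0.52  0.84  2.82] mz -0.195 tau6 -0.640 open 0.0098
t10.32 pos [0.5122 0.0256 0.0676] yaw 172.18 f [-0.85  0.79  1.86] mz -0.212 tau6 -0.394 open 0.0101
t10.73 pos [0.5122 0.0256 0.0676] yaw 175.77 f [-0.75  1.65  2.52] mz -0.248 tau6 -0.036 open 0.0101
```

View pics/top1.png

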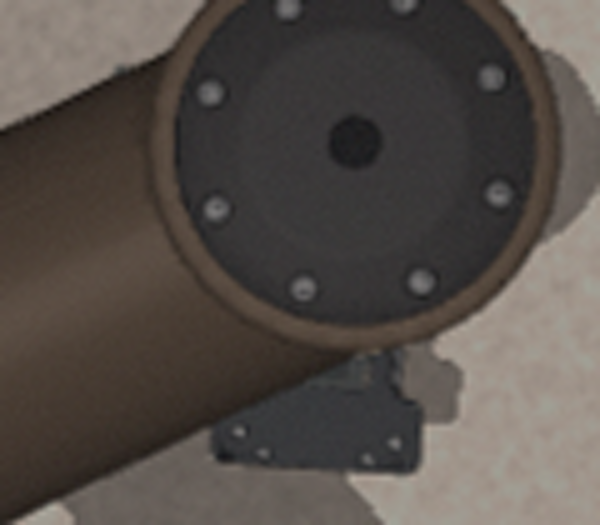

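The arm hides the jig from above, so I'll work by torque. Free turning reads about -0.2 N m. I'll approach more slowly now.

```bash

for i in 1 2 3 4; do :; done
python3 -m handwheel '[[[0,0,0],[0,0,-0.004]],[[0,0,0],[0,0,-0.008]],[[0,0,0],[0,0,-0.012]],[[0,0,0],[0,0,-0.016]],[[0,0,0],[0,0,-0.02]]]' >/dev/null; python3 st.py
python3 -m handwheel '[[[0,0,0],[0,0,-0.004]],[[0,0,0],[0,0,-0.008]],[[0,0,0],[0,0,-0.012]],[[0,0,0],[0,0,-0.016]]]' >/dev/null; python3 st.py
python3 -m handwheel '[[[0,0,0],[0,0,-0.002]],[[0,0,0],[0,0,-0.004]]]' >/dev/null; python3 st.py
python3 -m handwheel '[[[0,0,0],[0,0,-0.002]],[[0,0,0],[0,0,-0.004]]]' >/dev/null; python3 st.py
python3 -m handwheel '[[[0,0,0],[0,0,-0.002]],[[0,0,0],[0,0,-0.004]]]' >/dev/null; python3 st.py
python3 - <<'E'
from plant import *; from h import *
s=snapshot("side"); np.savez("side2.npz",**s); u=proj(s,[.512,.026,.04])[0].astype(int)
cv2.imwrite("pics/side2.png",cv2.resize(s["color"][u[1]-50:u[1]+55,u[0]-75:u[0]+55,::-1],None,fx=5.5,fy=5.5,interpolation=cv2.INTER_CUBIC))
E
```

```text
t11.20 pos [0.5122 0.0255 0.0676] yaw -177.01 f [-1.68  1.93  2.43] mz -0.198 tau6 -0.271 open 0.0093
t11.53 pos [0.5122 0.0256 0.0676] yaw -171.25 f [-0.88  0.93  2.51] mz -0.197 tau6 -0.271 open 0.0095
t11.70 pos [0.5122 0.0256 0.0676] yaw -169.84 f [-1.07  0.28  2.24] mz -0.202 tau6 0.042 open 0.0095
t11.87 pos [0.5122 0.0256 0.0676] yaw -168.39 f [-0.78  0.82  3.39] mz -0.219 tau6 -0.034 open 0.0099
t12.03 pos [0.5122 0.0256 0.0676] yaw -166.93 f [-1.13  1.24  2.92] mz -0.220 tau6 -0.030 open 0.0096
```

View pics/side2.png

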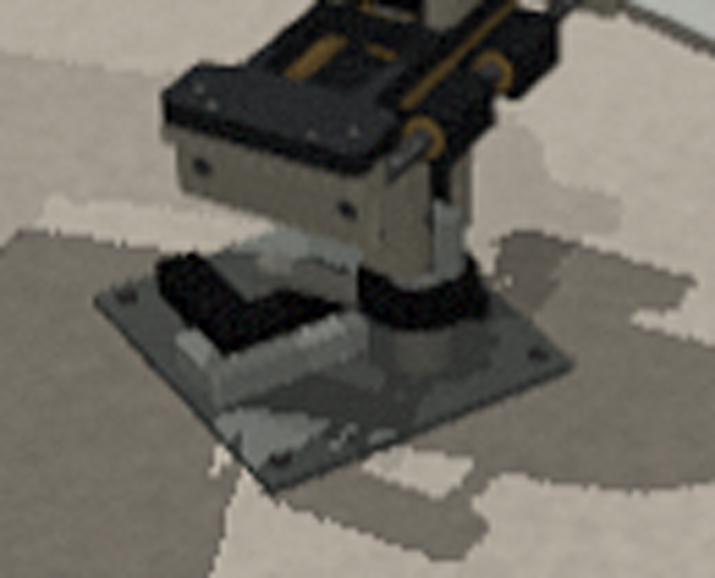

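I've used all 12 pictures, so from here I rely on numbers. I'll continue in small steps while watching the torque.

```bash

python3 -m handwheel '[[[0,0,0],[0,0,-0.002]],[[0,0,0],[0,0,-0.004]]]' >/dev/null; python3 st.py
python3 -m handwheel '[[[0,0,0],[0,0,-0.001]],[[0,0,0],[0,0,-0.002]]]' >/dev/null; python3 st.py
python3 -m handwheel '[[[0,0,0],[0,0,-0.001]],[[0,0,0],[0,0,-0.002]]]' >/dev/null; python3 st.py
python3 -m handwheel '[[[0,0,0],[0,0,-0.001]],[[0,0,0],[0,0,-0.002]]]' >/dev/null; python3 st.py
python3 -m handwheel '[[[0,0,0],[0,0,-0.001]],[[0,0,0],[0,0,-0.002]]]' >/dev/null; python3 st.py
```

```text
t12.25 pos [0.5122 0.0256 0.0676] yaw -165.49 f [-1.03  0.05  2.47] mz -0.200 tau6 -0.078 open 0.0098
t12.42 pos [0.5122 0.0256 0.0676] yaw -164.80 f [-1.11  1.14  3.38] mz -0.273 tau6 0.136 open 0.0095
t12.58 pos [0.5122 0.0256 0.0676] yaw -164.07 f [0.1  1.12 3.44] mz -0.250 tau6 0.098 open 0.01
t12.75 pos [0.5122 0.0256 0.0676] yaw -163.36 f [-0.61 -0.22  3.07] mz -0.181 tau6 0.097 open 0.0095
t12.92 pos [0.5122 0.0256 0.0676] yaw -162.64 f [-0.05  0.83  2.56] mz -0.233 tau6 0.098 open 0.0101
```

```bash
echo 'import sys; sys.exit(1 if o["moment"][2]<-0.31 else 0)' >> st.py
s(){ python3 st.py; }
python3 -m handwheel '[[[0,0,0],[0,0,-0.001]],[[0,0,0],[0,0,-0.002]]]' >/dev/null; s &&
python3 -m handwheel '[[[0,0,0],[0,0,-0.001]],[[0,0,0],[0,0,-0.002]]]' >/dev/null; s &&
python3 -m handwheel '[[[0,0,0],[0,0,-0.001]],[[0,0,0],[0,0,-0.002]]]' >/dev/null && s &&
python3 -m handwheel '[[[0,0,0],[0,0,-0.001]],[[0,0,0],[0,0,-0.002]]]' >/dev/null && s &&
python3 -m handwheel '[[[0,0,0],[0,0,-0.001]],[[0,0,0],[0,0,-0.002]]]' >/dev/null && s &&
python3 -m handwheel '[[[0,0,0],[0,0,-0.001]],[[0,0,0],[0,0,-0.002]]]' >/dev/null && s &&
python3 -m handwheel '[[[0,0,0],[0,0,-0.001]],[[0,0,0],[0,0,-0.002]]]' >/dev/null && s &&
python3 -m handwheel '[[[0,0,0],[0,0,-0.001]],[[0,0,0],[0,0,-0.002]]]' >/dev/null && s
```

```text
t13.08 pos [0.5122 0.0256 0.0676] yaw -161.92 f [-0.24  0.22  3.26] mz -0.253 tau6 0.098 open 0.01
t13.25 pos [0.5122 0.0256 0.0676] yaw -161.19 f [0.09 1.37 3.73] mz -0.245 tau6 0.098 open 0.0098
t13.42 pos [0.5122 0.0255 0.0676] yaw -160.48 f [-0.61  2.23  2.72] mz -0.241 tau6 0.127 open 0.0098
t13.58 pos [0.5122 0.0255 0.0676] yaw -159.76 f [0.35 1.17 3.22] mz -0.221 tau6 0.124 open 0.0097
t13.75 pos [0.5122 0.0256 0.0676] yaw -159.04 f [-0.    1.56  3.73] mz -0.235 tau6 0.124 open 0.0097
t13.92 pos [0.5122 0.0256 0.0676] yaw -158.31 f [-0.01  1.3   4.22] mz -0.280 tau6 0.125 open 0.0096
t14.08 pos [0.5122 0.0256 0.0676] yaw -157.59 f [-0.37  1.24  2.99] mz -0.241 tau6 0.125 open 0.0095
t14.25 pos [0.5122 0.0256 0.0676] yaw -156.87 f [0.51 1.6  2.9 ] mz -0.208 tau6 0.125 open 0.0097
```

Joint 6 torque is a much cleaner signal. It stepped by +0.026 when the pin started pushing the corner. I'll guard on it too.

```bash
sed -i '$d' st.py; echo 'import sys; sys.exit(1 if o["moment"][2]<-0.36 or o["tau"][5]>0.17 else 0)' >> st.py
s(){ python3 st.py; }
python3 -m handwheel '[[[0,0,0],[0,0,-0.001]],[[0,0,0],[0,0,-0.002]]]' >/dev/null && s &&
python3 -m handwheel '[[[0,0,0],[0,0,-0.001]],[[0,0,0],[0,0,-0.002]]]' >/dev/null && s &&
python3 -m handwheel '[[[0,0,0],[0,0,-0.001]],[[0,0,0],[0,0,-0.002]]]' >/dev/null && s &&
python3 -m handwheel '[[[0,0,0],[0,0,-0.001]],[[0,0,0],[0,0,-0.002]]]' >/dev/null && s &&
python3 -m handwheel '[[[0,0,0],[0,0,-0.001]],[[0,0,0],[0,0,-0.002]]]' >/dev/null && s
```

```text
t14.42 pos [0.5122 0.0255 0.0675] yaw -156.15 f [-0.19  0.72  3.82] mz -0.188 tau6 0.125 open 0.0096
t14.58 pos [0.5122 0.0256 0.0676] yaw -155.44 f [1.27 1.02 3.16] mz -0.247 tau6 0.126 open 0.0096
t14.75 pos [0.5122 0.0255 0.0676] yaw -154.72 f [-0.07  1.74  3.56] mz -0.251 tau6 0.126 open 0.01
t14.92 pos [0.5122 0.0256 0.0676] yaw -153.99 f [0.79 1.86 3.1 ] mz -0.293 tau6 0.129 open 0.0094
t15.08 pos [0.5122 0.0255 0.0676] yaw -153.28 f [0.59 1.01 3.57] mz -0.282 tau6 0.130 open 0.0098
```

```bash

s(){ python3 st.py; }
python3 -m handwheel '[[[0,0,0],[0,0,-0.001]],[[0,0,0],[0,0,-0.002]]]' >/dev/null && s &&
python3 -m handwheel '[[[0,0,0],[0,0,-0.001]],[[0,0,0],[0,0,-0.002]]]' >/dev/null && s &&
python3 -m handwheel '[[[0,0,0],[0,0,-0.001]],[[0,0,0],[0,0,-0.002]]]' >/dev/null && s &&
python3 -m handwheel '[[[0,0,0],[0,0,-0.001]],[[0,0,0],[0,0,-0.002]]]' >/dev/null && s
```

```text
t15.25 pos [0.5122 0.0255 0.0676] yaw -152.55 f [0.7  0.95 3.35] mz -0.290 tau6 0.129 open 0.0099
t15.42 pos [0.5122 0.0255 0.0675] yaw -151.84 f [-0.08  1.56  4.16] mz -0.245 tau6 0.131 open 0.0096
t15.58 pos [0.5122 0.0255 0.0676] yaw -151.12 f [-0.31  0.94  3.57] mz -0.283 tau6 0.165 open 0.0098
t15.75 pos [0.5122 0.0256 0.0676] yaw -150.40 f [0.91 1.05 3.84] mz -0.385 tau6 0.232 open 0.0099
```

```bash

s(){ python3 st.py; }
python3 -m handwheel '[[[0,0,0],[0,0,-0.0005]],[[0,0,0],[0,0,-0.0008]]]' >/dev/null ; s 
for k in 1 2 3 4; do python3 -m handwheel '[[[0,0,0],[0,0,0]]]' >/dev/null ; s; done
```

```text
t15.92 pos [0.5122 0.0256 0.0676] yaw -150.13 f [0.72 0.91 3.35] mz -0.427 tau6 0.384 open 0.0101
t16.00 pos [0.5122 0.0255 0.0676] yaw -150.14 f [1.34 1.49 3.43] mz -0.384 tau6 0.416 open 0.0102
t16.08 pos [0.5122 0.0256 0.0676] yaw -150.15 f [0.66 1.21 4.59] mz -0.310 tau6 0.377 open 0.0099
t16.17 pos [0.5122 0.0256 0.0676] yaw -150.15 f [0.83 0.24 2.92] mz -0.377 tau6 0.367 open 0.0097
t16.25 pos [0.5122 0.0255 0.0676] yaw -150.15 f [1.44 1.31 3.52] mz -0.424 tau6 0.366 open 0.0099
```

Torque has risen by about 0.17–0.2 N m over free turning, or about 2.6–3 N. I'll release and retreat straight up.

```bash

python3 -m handwheel '[[[0,0,0],[0,0,0]],[[0,0,0],[0,0,0]],[[0,0,0],[0,0,0]],[[0,0,0],[0,0,0]],[[0,0,0],[0,0,0]]]' 0.23
python3 -m handwheel '[[[0,0,-0.1],[0,0,0]],[[0,0,-0.2],[0,0,0]],[[0,0,-0.35],[0,0,0]],[[0,0,-0.45],[0,0,0]],[[0,0,-0.5],[0,0,0]]]'
python3 to.py 0.483 0.118 0.16 165.3
```

```text
clock: 16.67
tool_pos: [0.5117, 0.0253, 0.0673]
orientation: [-179.9, -0.1, -150.1]
force: [1.0, -0.3, 1.3]
opening: 0.0329
clock: 17.08
tool_pos: [0.5131, 0.026, 0.1703]
orientation: [-179.8, 0.2, -150.1]
force: [0.4, -0.5, 0.4]
opening: 0.034
shift [-0.0985, 0.4741, 0.0504] turn [-0.00026, 0.00059, 0.12384] rows 6.2
```

```bash

python3 -m handwheel '[[[-0.1,0.474,0],[0,0,0.124]],[[-0.1,0.474,0],[0,0,0.124]],[[-0.1,0.474,0],[0,0,0.124]],[[-0.1,0.474,0],[0,0,0.124]],[[-0.1,0.474,0],[0,0,0.124]]]' >/dev/null
python3 -m handwheel '[[[0,0,0],[0,0,0.016]],[[0,0,0],[0,0,0.016]],[[0,0,0],[0,0,0.016]],[[0,0,0],[0,0,0.016]],[[0,0,0],[0,0,0.016]]]'
python3 look.py w6 >/dev/null; python3 - <<'E'
from h import *
t=np.radians(-14.8);R=np.array([[np.cos(t),-np.sin(t)],[np.sin(t),np.cos(t)]]); J=np.array([.503,.0665]); K=np.array([.512,.026])
for n in ["w5","w6"]:
    s=np.load(n+".npz"); im=s["color"].astype(int)
    v,u=np.mgrid[0:228,150:350]; uv=np.c_[u.ravel(),v.ravel()]
    px=im[uv[:,1],uv[:,0]]
    # dark pixels on ring plane, radius from knob axis -> lug direction
    P=ray(s,uv,.04)[:,:2]-K; d=np.hypot(*P.T); dark=px.max(1)<50
    for a,b in [(.0245,.031)]:
        q=P[dark&(d>a)&(d<b)]; ang=np.degrees(np.arctan2(q[:,1],q[:,0])); h=np.histogram(ang,bins=36,range=(-180,180)); sel=h[0]>3
        i=[(int(h[1][k]),int(h[0][k])) for k in np.where(sel)[0]]; print(n,"ring-lug dark bins",i)
    # corner extents in nest frame at top plane z=.022
    N=(ray(s,uv,.022)[:,:2]-J)@R-[-.02,.018]
    c=(px.max(1)<50)&(np.abs(N)<.042).all(1)
    m=np.zeros((420,560),np.uint8); m[uv[c,1],uv[c,0]]=1
    nn,l,st,_=cv2.connectedComponentsWithStats(m); i=1+np.argmax(st[1:,4]); k=l[uv[:,1],uv[:,0]]==i
    print("corner extents nest mm",(np.percentile(N[k],[0.5,99.5],axis=0)*1e3).round(1).tolist(),st[i])
    f=(px.min(1)>185)&(np.abs(N)<.055).all(1); print("fence bright extents",(np.percentile(N[f],[1,99],axis=0)*1e3).round(1).tolist() if f.any() else None)
E
```

```text
clock: 17.92
tool_pos: [0.4822, 0.1177, 0.1671]
orientation: [-179.9, 0.0, 170.4]
force: [-0.1, -0.5, 0.3]
opening: 0.0337
w5 ring-lug dark bins [(-90, 23), (-80, 44), (-70, 5), (-20, 4)]
corner extents nest mm [[-22.8, -24.0], [35.8, 36.3]] [ 233  148   65   65 2118]
fence bright extents [[-54.2, -54.5], [53.3, 51.8]]
w6 ring-lug dark bins [(-90, 23), (-80, 40), (-70, 8), (90, 14), (100, 21)]
corner extents nest mm [[-27.6, -29.8], [3.4, 28.9]] [ 270  142   35   63 1231]
fence bright extents [[-51.7, -54.6], [53.9, 54.9]]
```

The corner moved by about (-4.8, -5.8) mm, which puts it home against both fences, and the ring lug's direction is unchanged. I'm handing in.

```bash
python3 -c "
from plant import *
print(close_job())"
```

```text
the job is handed in; nothing more can be done
None
```

I laid the smaller black corner in the jig's nest about 5 mm short of each fence. I then turned the inner bar knob about 72° anticlockwise until the torque showed the spring finger clamping, let go, backed off and handed in at about 18 s.

What the last checks showed:
- **Clamping force:** the wrist moment at the end averaged about -0.385 N m, against about -0.21 N m when turning freely. That rise of about 0.17–0.2 N m puts roughly 2.6–3 N at the pin. This was measured before I let go, and I could not measure the force directly afterwards.
- **Noise in that reading:** single moment readings scattered by several hundredths of a N m. The joint 6 torque gave about 2 N one small step before the end, but its last readings changed when the motion stopped and can't be used for the force.
- **Corner position:** in the wrist image the corner moved about (-4.8, -5.8) mm from where I laid it, so it is home to within about 1 mm. The finger hid part of the corner, so its far edges in that image were not usable.
- **Ring:** the lug points the same way as before, about -85° seen from the knob axis, to within a few degrees.
- **Rest of the bench:** I saw no sign of contact with the larger corner, the T-square or the pliers, but I did not measure them again at the end.

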